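# Find and shim the rocking corner of a deck adapter plate

## Task

The adapter plate that carries the well plate on the robot deck rocks on one of its four corners. With closed fingertips press down on the press spot of each corner in turn, starting at the near left corner as seen from the robot and going round clockwise seen from above (near left, far left, far right, near right), to feel which one rocks; then press down that corner's own shim tab, the one sticking out towards the robot from under it, until it lies flat, and let go. Leave the other three shim tabs standing, do not lift the plate or push it out of place, and leave everything else where it stands.

Things in the scene. Friction and masses are not known exactly. Their poses are not given: they have to be found in the camera images.
- plate: loose aluminium adapter plate 10 mm thick, about 1 kg: a body 200 (x) x 110 (y) mm with an ear 56 mm wide at each corner, 210 mm over the ears; a white 96-well plate (128 x 86 mm, top 25 mm above the adapter's underside) is fixed on its middle. Rests unfastened on four hidden posts. Origin: centre of its underside, 42 mm above the table; x points away from the robot, y to the robot's left.
- corner_1: press spot on the near left ear as seen from the robot, over its post: a disc 28 mm across, 1.5 mm high, -70, +85 mm (x, y) from the plate's origin. Origin: its underside, 52 mm above the table; moves with the plate. Pressed straight down with about 5 N a sound corner stays put; the rocking one sinks about 4.5 mm at some 2 N, then stops hard, and comes back level when let go.
- corner_2: press spot on the far left ear as seen from the robot, over its post: a disc 28 mm across, 1.5 mm high, +70, +85 mm (x, y) from the plate's origin. Origin: its underside, 52 mm above the table; moves with the plate. Pressed straight down with about 5 N a sound corner stays put; the rocking one sinks about 4.5 mm at some 2 N, then stops hard, and comes back level when let go.
- corner_3: press spot on the far right ear as seen from the robot, over its post: a disc 28 mm across, 1.5 mm high, +70, -85 mm (x, y) from the plate's origin. Origin: its underside, 52 mm above the table; moves with the plate. Pressed straight down with about 5 N a sound corner stays put; the rocking one sinks about 4.5 mm at some 2 N, then stops hard, and comes back level when let go.
- corner_4: press spot on the near right ear as seen from the robot, over its post: a disc 28 mm across, 1.5 mm high, -70, -85 mm (x, y) from the plate's origin. Origin: its underside, 52 mm above the table; moves with the plate. Pressed straight down with about 5 N a sound corner stays put; the rocking one sinks about 4.5 mm at some 2 N, then stops hard, and comes back level when let go.
- tab_a (a point): middle of the top of one of four like steel shim tabs, 30 x 30 mm, each sticking out towards the robot (the plate's -x) from under an ear, its middle 80 mm from that ear's press spot; two lie in front of the near ears, two beside the plate in front of the far ears. Which tab is at which ear varies. About 47 mm above the table standing up, 38 mm when flat.
- shim_a (a joint): swing of the tab with point tab_a, about a pin 34 mm from that point, rad: 0 standing up (16 degrees), 0.28 pressed flat (level), at a hard stop. Pushing straight down on its middle takes about 4 N; it stays where it is left. At the rocking corner the flat tab's inner end just bears under the plate; at a sound corner it would jack the plate up by about 5 mm and tilt it.
- tab_b (a point): middle of the top of one of four like steel shim tabs, 30 x 30 mm, each sticking out towards the robot (the plate's -x) from under an ear, its middle 80 mm from that ear's press spot; two lie in front of the near ears, two beside the plate in front of the far ears. Which tab is at which ear varies. About 47 mm above the table standing up, 38 mm when flat.
- shim_b (a joint): swing of the tab with point tab_b, about a pin 34 mm from that point, rad: 0 standing up (16 degrees), 0.28 pressed flat (level), at a hard stop. Pushing straight down on its middle takes about 4 N; it stays where it is left. At the rocking corner the flat tab's inner end just bears under the plate; at a sound corner it would jack the plate up by about 5 mm and tilt it.
- tab_c (a point): middle of the top of one of four like steel shim tabs, 30 x 30 mm, each sticking out towards the robot (the plate's -x) from under an ear, its middle 80 mm from that ear's press spot; two lie in front of the near ears, two beside the plate in front of the far ears. Which tab is at which ear varies. About 47 mm above the table standing up, 38 mm when flat.
- shim_c (a joint): swing of the tab with point tab_c, about a pin 34 mm from that point, rad: 0 standing up (16 degrees), 0.28 pressed flat (level), at a hard stop. Pushing straight down on its middle takes about 4 N; it stays where it is left. At the rocking corner the flat tab's inner end just bears under the plate; at a sound corner it would jack the plate up by about 5 mm and tilt it.
- tab_d (a point): middle of the top of one of four like steel shim tabs, 30 x 30 mm, each sticking out towards the robot (the plate's -x) from under an ear, its middle 80 mm from that ear's press spot; two lie in front of the near ears, two beside the plate in front of the far ears. Which tab is at which ear varies. About 47 mm above the table standing up, 38 mm when flat.
- shim_d (a joint): swing of the tab with point tab_d, about a pin 34 mm from that point, rad: 0 standing up (16 degrees), 0.28 pressed flat (level), at a hard stop. Pushing straight down on its middle takes about 4 N; it stays where it is left. At the rocking corner the flat tab's inner end just bears under the plate; at a sound corner it would jack the plate up by about 5 mm and tilt it.
- vial: bystander: clear vial with white cap, 24 mm across, 40 mm high, standing on the steel base board (12 mm thick) in front of the plate, between the two near tabs. Origin: centre of its underside, as for all bystanders.
- vial_short: bystander: clear vial with grey cap, 26 mm across, 30 mm high, standing on the base board beside it
- bottle: bystander: white bottle, 56 mm across, 120 mm high, to the left
- tube_rack: bystander: black tube rack, 140 x 70 x 52 mm, to the right
- tip_box: bystander: pipette tip box, 118 x 82 x 52 mm, to the left
- strip_holder: bystander: flat white holder with slots, 45 x 110 x 12 mm, to the right
- pen: bystander: black pen, 120 mm long, 10 mm thick, lying to the left

How it is judged:
By the outcome, as a careful person would: the job done as asked, in the order asked, and still so for the second after the job is handed in, with the robot touching nothing.
It also fails if it takes over 53 s, if anything falls off the work surface, if the arm or the gripper's body presses on something with over 40 N, if the wrist force passes 120 N, or if a joint passes its speed limit or range.

## Robot

A 6-joint arm with a two-finger parallel gripper is mounted at the origin on the work surface. World frame = base frame: x ahead of the robot, y to its left, z up, the work surface at z = 0. Lengths are in m, angles in rad, forces in N, time in s.
With the tool pointing down it reaches from about 0.275 to 0.875 m from the base axis. Payload 12.5 kg.
Tool frame: the origin (TCP) lies between the finger pads; the fingertips stand ahead of it and the grasp point (between the pads) is the TCP (manip.tip_reach is the x of the fingertips in the tool frame, in m); x points along the fingers, y is the direction in which the jaws open and shut, and the axes are right-handed (so a half turn about x gives the same grasp; the last joint's range is limited). The gripper opens to 85 mm and grips with 20 to 120 N. Pads are 22 mm wide; open, the fingers measure 114 mm over their backs; the gripper's body (76 mm by 85 mm) begins 54 mm behind the grasp point. The pads swing forward as they close: fully open they stand 13 mm farther back than shut.
Start: joints at [-1.187, 0.351, 1.652, -0, 1.139, -0.085], TCP at [0.249, -0.491, 0.25] pointing down, gripper open.
Joint ranges: [-2.75, 2.75], [-0.79, 2.1], [0.01, 2.65], [-1.57, 4.71], [0.07, 3.14], [-2.87, 2.87]. Speed limits (rad/s): [2.22, 2.22, 2.79, 3.14, 3.14, 3.14].

## Interface

Orientations are given as a unit quaternion [x, y, z, w].
In Python, from workcell import sensors, eyes, close_job, manip gives the robot as it stands.
- The arm moves only by the tool jog_arm, never from a script. Its argument "moves" is a list of rows, each an object of numbers: "x", "y", "z": the shift along the tool's x, y, z in m; "rx", "ry", "rz": the turn, a rotation vector about the tool's x, y, z in degrees. A call has exactly 10 rows; each row is the pose to reach, as a shift and turn from the pose measured when the call began, along the tool's axes at that moment; what a row does not reach only later rows make up. A row lasts 1/8 s, in which the tool goes at most 62.5 mm and 10.7 degrees, less where a joint would pass 70% of its speed; a pose out of reach is approached as far as the arm can. A call with a gripper value outside its range is refused whole. "hand" is the opening, from 0 (shut) to 1 (fully open), set as the call begins (left out, the last holds). The fingers move at their own pace and stop on an object; "squeeze" is the grip in N (left out, the last holds). Time passes only in rows, so rows that repeat a pose let the fingers close, or fill a call up. It gives the time, the measured TCP pose, the force and the opening at its end, in the units of the state.
- sensors.get_obs(): the state, without advancing time (a new reading comes with each control period).
- eyes.grab_frame(name): name is "side" or "top" or "wrist"; returns a dict with "pixels" (420x560x3 uint8, red, green, blue), "z_map" (420x560 float32, m along the optical axis (not along the pixel's ray), 0 where there is no reading), "mtx" (3x3 intrinsics, pixels), "xyz" and "rotation" of the camera in the world; the wrist camera has in their place "T_tool_cam" (4x4, takes a point from camera to tool coordinates, whose origin is the TCP and whose axes are the tool frame's). Camera axes: x right, y up, looking along -z (the intrinsics and any distortion apply to the point x, -y, -z); pixel columns grow to the right and rows downward; lengths in m; the calibration is good to about 2 mm. A picture is of the moment at which its call begins: read the wrist's pose just before it.
- close_job(): hands the job in, once; it reports no verdict.
The state is a dict: "time": time; "q": joint angles; "joint_vel": joint speeds; "joint_efforts": joint torques, N m; "eef_pos": TCP position; "tool_rot": TCP orientation; "force": force on the tool from outside, world axes, zero at the start; "moment": the same for the moment, N m; "grip_width": opening from 0.0 (shut) to 1.0 (fully open).
Only numpy, scipy, OpenCV 4.12 (cv2) and the standard library are available. Lean on these libraries where they do the work, as an engineer would, in place of code of your own. Each camera call takes 0.05 s, during which the arm holds its last target.

## Working session

There is one attempt and no reset: what is moved stays moved. The work goes in short steps, Python scripts to look and compute and a tool call to move; the robot and the scene stay as the last step left them, time stands still between calls to the robot, and variables do not carry over. Pictures are saved under pics/ and viewed, and the job is handed in when it is done.

Besides the shell and the picture viewer there is one more tool, called after "Emit:" as a command line: name --argument value ..., lists and objects as JSON in quotes. jog_arm: Moves the arm, as the interface text tells. Its arguments: {"type":"object","properties":{"moves":{"type":"array","items":{"type":"object","properties":{"x":{"type":"number"},"y":{"type":"number"},"z":{"type":"number"},"rx":{"type":"number"},"ry":{"type":"number"},"rz":{"type":"number"}}}},"hand":{"type":"number"},"squeeze":{"type":"number"}},"required":["moves"]}

```bash
mkdir -p pics; ls; python3 - <<'E'
from workcell import sensors, eyes, manip
import cv2,numpy as np
print(sensors.get_obs()); print(manip.tip_reach, [a for a in dir(manip) if a[0]!='_'])
for n in ("top","side"):
    f=eyes.grab_frame(n); np.savez(f"pics/{n}0.npz",**f)
    print(n,f['mtx'],f['xyz'],f['rotation'],[k for k in f])
    cv2.imwrite(f"pics/{n}0.png",cv2.resize(f['pixels'][:,:,::-1],(800,600)))
E
```

```text
pics
{'time': 0.0, 'q': array([-1.18662500e+00,  3.51224001e-01,  1.65240565e+00, -3.04777450e-05,
        1.13911596e+00, -8.45652989e-02]), 'joint_vel': array([ 0.00156339,  0.00011651, -0.00032794,  0.00111665,  0.00067805,
        0.00039245]), 'joint_efforts': array([ 1.10451874e-03, -5.06092393e+01, -2.91402215e+01, -1.35360847e-04,
        4.44365025e-03, -8.76300248e-06]), 'eef_pos': array([ 0.248387  , -0.49037654,  0.24977213]), 'tool_rot': array([-0.68770368, -0.1646164 ,  0.6878447 , -0.16381319]), 'force': array([-0.0820422 ,  0.42136805, -0.89935189]), 'moment': array([-0.00016598,  0.02377441,  0.05310124]), 'grip_width': 1.0042964143272446}
0.019 ['PlanningError', 'tip_reach']
top [[491.57682795   0.         277.63059768]
 [  0.         491.57682795 209.68070045]
 [  0.           0.           1.        ]] [ 0.29094308 -0.00914213  1.32677655] [-0.06308048  0.06115436  0.7055205  -0.70322245] ['pixels', 'z_map', 'mtx', 'xyz', 'rotation']
side [[482.14384888   0.         278.11317471]
 [  0.         482.14384888 208.20883008]
 [  0.           0.           1.        ]] [0.22778542 0.74645768 0.7021479 ] [-0.07186307  0.42592758  0.88514372 -0.17303753] ['pixels', 'z_map', 'mtx', 'xyz', 'rotation']
```

View pics/top0.png

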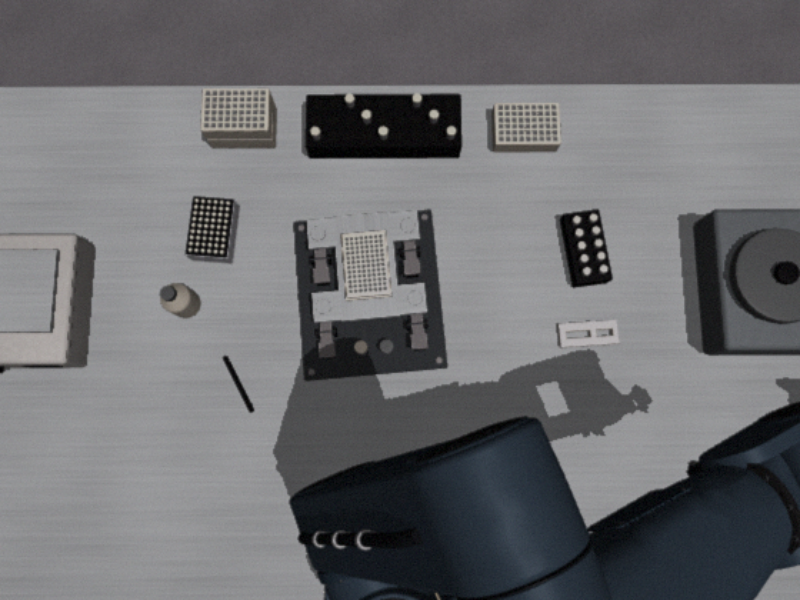

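View pics/side0.png

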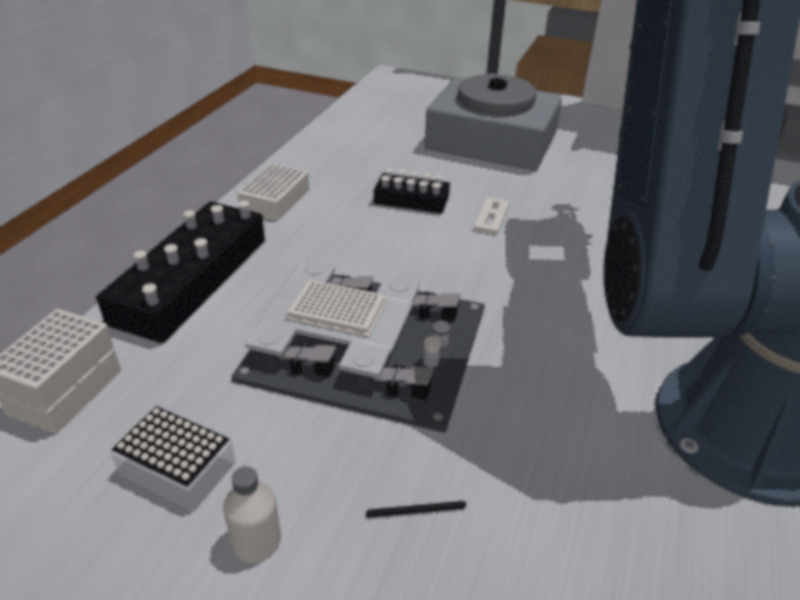

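The top view shows the plate at about (367,265) in the 800 px picture, with discs at its ears and four dark tabs. The base board is slightly rotated. I'll enlarge it.

```bash
cat > h.py <<'E'
import numpy as np
from scipy.spatial.transform import Rotation as R
def ray(f,u,v):
    K=f['mtx']; d=np.array([(u-K[0,2])/K[0,0],-(v-K[1,2])/K[1,1],-1.0])
    return R.from_quat(f['rotation']).as_matrix()@d
def at_z(f,u,v,z):
    d=ray(f,u,v); c=f['xyz']; return c+d*(z-c[2])/d[2]
def at_depth(f,u,v):
    return f['xyz']+ray(f,u,v)*f['z_map'][int(round(v)),int(round(u))]
E
python3 - <<'E'
import cv2,numpy as np
f=np.load('pics/top0.npz')
c=f['pixels'][135:275,195:325,::-1]
c=cv2.convertScaleAbs(c,alpha=1.2,beta=10)
cv2.imwrite('pics/c0.png',cv2.resize(c,None,fx=4.28,fy=4.28,interpolation=cv2.INTER_CUBIC))
print(c.shape)
E
```

```text
(140, 130, 3)
```

View pics/c0.png

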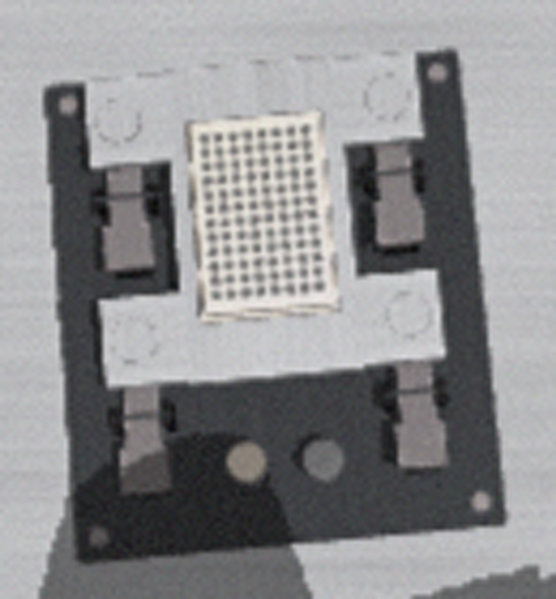

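The crop shows discs at FL (120,119), FR (388,97), NL (136,338) and NR (409,316). The tab middles are at about FL (129,243), FR (400,219), NL (146,466) and NR (419,441). The vials are at (246,461) and (322,459).

```bash
python3 - <<'E'
import numpy as np
from h import *
from scipy.optimize import least_squares
f=np.load('pics/top0.npz')
s=4.28
def w(p,z): return at_z(f,195+(p[0]+.5)/s-.5,135+(p[1]+.5)/s-.5,z)
D={'NL':(136,338),'FL':(120,119),'FR':(388,97),'NR':(409,316)}
O={'NL':(-.07,.085),'FL':(.07,.085),'FR':(.07,-.085),'NR':(-.07,-.085)}
T={'NL':(146,466),'FL':(129,243),'FR':(400,219),'NR':(419,441)}
P={k:w(v,.0535) for k,v in D.items()}
for k,v in P.items():
    u=(195+(D[k][0]+.5)/s-.5,135+(D[k][1]+.5)/s-.5)
    print(k,v.round(4),'depth',at_depth(f,*u).round(4))
def res(x):
    c,sn=np.cos(x[2]),np.sin(x[2]); M=np.array([[c,-sn],[sn,c]])
    return np.concatenate([M@np.array(O[k])+x[:2]-P[k][:2] for k in O])
r=least_squares(res,[.5,0,0]); print('plate',r.x,np.degrees(r.x[2]),r.fun.round(4))
c,sn=np.cos(r.x[2]),np.sin(r.x[2]); M=np.array([[c,-sn],[sn,c]])
for k in O:
    print(k,'disc',(M@np.array(O[k])+r.x[:2]).round(4),'tab pred',(M@(np.array(O[k])-[.08,0])+r.x[:2]).round(4),'tab seen',w(T[k],.047).round(4), 'd',at_depth(f,195+T[k][0]/s,135+T[k][1]/s).round(4))
for p in ((246,461),(322,459)): print('vial',w(p,.05))
E
```

```text
NL [0.5073 0.1287 0.0535] depth [0.5077 0.1289 0.0512]
FL [0.6463 0.1408 0.0535] depth [0.6465 0.1409 0.053 ]
FR [ 0.6599 -0.0269  0.0535] depth [ 0.6601 -0.0269  0.053 ]
NR [ 0.5205 -0.039   0.0535] depth [ 0.5212 -0.0391  0.0494]
plate [0.5835109  0.05088446 0.08250233] 4.727035285068722 [-0.0006  0.0011 -0.0001  0.0006  0.0004 -0.0011  0.0003 -0.0006]
NL disc [0.5067 0.1298] tab pred [0.427  0.1232] tab seen [0.4291 0.1221 0.047 ] d [0.4283 0.1212 0.0455]
FL disc [0.6463 0.1414] tab pred [0.5665 0.1348] tab seen [0.5684 0.1347 0.047 ] d [0.5672 0.1335 0.0476]
FR disc [ 0.6603 -0.0281] tab pred [ 0.5805 -0.0347] tab seen [ 0.5831 -0.034   0.047 ] d [ 0.582  -0.035   0.0472]
NR disc [ 0.5208 -0.0396] tab pred [ 0.441  -0.0462] tab seen [ 0.4439 -0.0447  0.047 ] d [ 0.4428 -0.0457  0.0479]
vial [0.43167785 0.06085777 0.05      ]
vial [0.43274701 0.01455103 0.05      ]
```

```bash
cat >> h.py <<'E'
P0=np.array([0.58351,0.05088]); YAW=0.0825
def loc(x,y):
    c,s=np.cos(YAW),np.sin(YAW); return P0+np.array([[c,-s],[s,c]])@[x,y]
O={'NL':(-.07,.085),'FL':(.07,.085),'FR':(.07,-.085),'NR':(-.07,-.085)}
def go(xy,z,flip=1,yaw=None):
    """tip z -> shift & rotvec in tool axes from present"""
    from workcell import sensors
    o=sensors.get_obs(); Rt=R.from_quat(o['tool_rot']); 
    yw=YAW if yaw is None else yaw
    # target: tool x down, tool y = flip * dir(yw+90deg)
    X=np.array([0,0,-1.]); Y=flip*np.array([-np.sin(yw),np.cos(yw),0]); Z=np.cross(X,Y)
    G=R.from_matrix(np.c_[X,Y,Z])
    p=np.array([xy[0],xy[1],z+0.019])
    print('shift mm',(Rt.inv().apply(p-o['eef_pos'])*1000).round(1),'rot deg',np.degrees((Rt.inv()*G).as_rotvec()).round(2),'F',o['force'].round(2),'tipz',round(o['eef_pos'][2]-.019,4))
E
python3 - <<'E'
from h import *
from workcell import sensors
o=sensors.get_obs(); print(R.from_quat(o['tool_rot']).as_matrix().round(3))
for fl in (1,-1): go(loc(*O['NL']),.10,fl)
E
```

```text
[[-0.     0.452 -0.892]
 [ 0.001 -0.892 -0.452]
 [-1.    -0.001 -0.   ]]
shift mm [ 131.3 -436.4 -510.7] rot deg [-1.5786e+02 -8.0000e-02  1.0000e-02] F [-0.28 -0.55  0.64] tipz 0.2308
shift mm [ 131.3 -436.4 -510.7] rot deg [2.214e+01 1.000e-02 6.000e-02] F [-0.28 -0.55  0.64] tipz 0.2308
```

Emit:
jog_arm --moves '[{"x":0.01,"y":-0.04,"z":-0.047,"rx":2},{"x":0.02,"y":-0.08,"z":-0.094,"rx":4},{"x":0.03,"y":-0.12,"z":-0.14,"rx":6},{"x":0.04,"y":-0.16,"z":-0.187,"rx":8},{"x":0.05,"y":-0.2,"z":-0.234,"rx":11},{"x":0.06,"y":-0.24,"z":-0.281,"rx":13},{"x":0.07,"y":-0.28,"z":-0.328,"rx":15},{"x":0.08,"y":-0.32,"z":-0.375,"rx":17},{"x":0.09,"y":-0.36,"z":-0.421,"rx":19},{"x":0.1,"y":-0.4,"z":-0.468,"rx":21}]' --hand 0

```text
validation failed for argument at $.mo...
```

```bash
python3 - <<'E'
from h import *
go(loc(*O['NL']),.060,-1)
E
```

```text
shift mm [ 171.3 -436.4 -510.7] rot deg [2.214e+01 1.000e-02 6.000e-02] F [-0.28 -0.55  0.64] tipz 0.2308
```

Emit:
jog_arm --moves '[{"x":0.01,"y":-0.04,"z":-0.047,"rx":2,"ry":0,"rz":0},{"x":0.02,"y":-0.08,"z":-0.094,"rx":4,"ry":0,"rz":0},{"x":0.03,"y":-0.12,"z":-0.14,"rx":6,"ry":0,"rz":0},{"x":0.04,"y":-0.16,"z":-0.187,"rx":8,"ry":0,"rz":0},{"x":0.05,"y":-0.2,"z":-0.234,"rx":11,"ry":0,"rz":0},{"x":0.06,"y":-0.24,"z":-0.281,"rx":13,"ry":0,"rz":0},{"x":0.07,"y":-0.28,"z":-0.328,"rx":15,"ry":0,"rz":0},{"x":0.08,"y":-0.32,"z":-0.375,"rx":17,"ry":0,"rz":0},{"x":0.09,"y":-0.36,"z":-0.421,"rx":19,"ry":0,"rz":0},{"x":0.1,"y":-0.4,"z":-0.468,"rx":21,"ry":0,"rz":0}]' --hand 0

```text
time: 1.35
eef_pos: [0.4856, 0.0801, 0.1499]
tool_rot: [-0.706, -0.036, 0.706, -0.035]
force: [1.3, -2.1, 0.9]
grip_width: 0.0
```

```bash
python3 - <<'E'
from h import *
go(loc(*O['NL']),.060,-1)
E
```

```text
shift mm [ 70.9 -47.3 -26.1] rot deg [1.08 0.02 0.05] F [ 1.27 -2.13  0.91] tipz 0.1309
```

Emit:
jog_arm --moves '[{"x":0.01,"y":-0.024,"z":-0.013,"rx":0.5,"ry":0,"rz":0},{"x":0.02,"y":-0.0473,"z":-0.0261,"rx":1.1,"ry":0,"rz":0},{"x":0.035,"y":-0.0473,"z":-0.0261,"rx":1.1,"ry":0,"rz":0},{"x":0.05,"y":-0.0473,"z":-0.0261,"rx":1.1,"ry":0,"rz":0},{"x":0.06,"y":-0.0473,"z":-0.0261,"rx":1.1,"ry":0,"rz":0},{"x":0.067,"y":-0.0473,"z":-0.0261,"rx":1.1,"ry":0,"rz":0},{"x":0.07,"y":-0.0473,"z":-0.0261,"rx":1.1,"ry":0,"rz":0},{"x":0.071,"y":-0.0473,"z":-0.0261,"rx":1.1,"ry":0,"rz":0},{"x":0.071,"y":-0.0473,"z":-0.0261,"rx":1.1,"ry":0,"rz":0},{"x":0.071,"y":-0.0473,"z":-0.0261,"rx":1.1,"ry":0,"rz":0}]'

```text
time: 2.6
eef_pos: [0.5068, 0.1299, 0.0792]
tool_rot: [0.707, 0.029, -0.706, 0.029]
force: [0.8, -0.4, 0.8]
grip_width: -0.002
```

```bash
python3 - <<'E'
from h import *
import cv2
from workcell import eyes
go(loc(*O['NL']),.0535,-1)
f=eyes.grab_frame('side'); c=f['pixels'][150:310,150:360,::-1]
cv2.imwrite('pics/s1.png',cv2.resize(c,None,fx=3.7,fy=3.7,interpolation=cv2.INTER_CUBIC))
E
```

```text
shift mm [6.7 0.  0.1] rot deg [-0.02 -0.    0.05] F [ 0.75 -0.39  0.75] tipz 0.0602
```

View pics/s1.png

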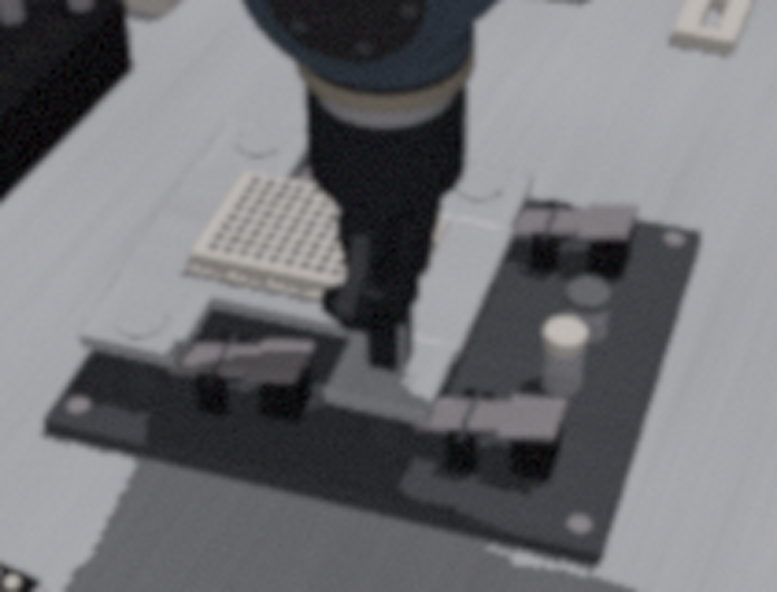

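The side view shows the fingertips at about (390,355), just above the near-left ear's disc. I'll press slowly.

Emit:
jog_arm --moves '[{"x":0.003,"y":0,"z":0,"rx":0,"ry":0,"rz":0},{"x":0.005,"y":0,"z":0,"rx":0,"ry":0,"rz":0},{"x":0.006,"y":0,"z":0,"rx":0,"ry":0,"rz":0},{"x":0.0065,"y":0,"z":0,"rx":0,"ry":0,"rz":0},{"x":0.007,"y":0,"z":0,"rx":0,"ry":0,"rz":0},{"x":0.0075,"y":0,"z":0,"rx":0,"ry":0,"rz":0},{"x":0.008,"y":0,"z":0,"rx":0,"ry":0,"rz":0},{"x":0.008,"y":0,"z":0,"rx":0,"ry":0,"rz":0},{"x":0.008,"y":0,"z":0,"rx":0,"ry":0,"rz":0},{"x":0.008,"y":0,"z":0,"rx":0,"ry":0,"rz":0}]'

```text
time: 3.9
eef_pos: [0.5068, 0.1299, 0.0725]
tool_rot: [0.707, 0.029, -0.706, 0.029]
force: [-7.9, -1.8, 20.8]
grip_width: 0.0
```

Tip stopped at z=0.0535 (nominal disc top) with 21 N, so the near-left corner is sound. Next is far left, pressed more gently.

Emit:
jog_arm --moves '[{"x":-0.02,"y":0,"z":0,"rx":0,"ry":0,"rz":0},{"x":-0.025,"y":0,"z":-0.04,"rx":0,"ry":0,"rz":0},{"x":-0.025,"y":0,"z":-0.09,"rx":0,"ry":0,"rz":0},{"x":-0.025,"y":0,"z":-0.13,"rx":0,"ry":0,"rz":0},{"x":-0.02,"y":0,"z":-0.14,"rx":0,"ry":0,"rz":0},{"x":-0.01,"y":0,"z":-0.14,"rx":0,"ry":0,"rz":0},{"x":-0.004,"y":0,"z":-0.14,"rx":0,"ry":0,"rz":0},{"x":-0.002,"y":0,"z":-0.14,"rx":0,"ry":0,"rz":0},{"x":-0.002,"y":0,"z":-0.14,"rx":0,"ry":0,"rz":0},{"x":-0.002,"y":0,"z":-0.14,"rx":0,"ry":0,"rz":0}]'

```text
time: 5.15
eef_pos: [0.6464, 0.1414, 0.0749]
tool_rot: [0.707, 0.029, -0.706, 0.029]
force: [0.8, -0.6, 1.0]
grip_width: 0.002
```

```bash
python3 - <<'E'
from h import *
go(loc(*O['FL']),.0535,-1)
E
```

```text
shift mm [2.4 0.1 0.1] rot deg [-0.01 -0.04  0.05] F [ 0.76 -0.57  0.99] tipz 0.0559
```

Emit:
jog_arm --moves '[{"x":0.0005,"y":0,"z":0,"rx":0,"ry":0,"rz":0},{"x":0.001,"y":0,"z":0,"rx":0,"ry":0,"rz":0},{"x":0.0015,"y":0,"z":0,"rx":0,"ry":0,"rz":0},{"x":0.002,"y":0,"z":0,"rx":0,"ry":0,"rz":0},{"x":0.0025,"y":0,"z":0,"rx":0,"ry":0,"rz":0},{"x":0.003,"y":0,"z":0,"rx":0,"ry":0,"rz":0},{"x":0.003,"y":0,"z":0,"rx":0,"ry":0,"rz":0},{"x":0.003,"y":0,"z":0,"rx":0,"ry":0,"rz":0},{"x":0.003,"y":0,"z":0,"rx":0,"ry":0,"rz":0},{"x":0.003,"y":0,"z":0,"rx":0,"ry":0,"rz":0}]'

```text
time: 6.4
eef_pos: [0.6464, 0.1414, 0.0726]
tool_rot: [0.707, 0.029, -0.706, 0.029]
force: [-4.4, -0.7, 7.3]
grip_width: -0.002
```

The tip is stuck at z=0.0536 with about 7 N, so far left is sound. Next is far right (tool +y 170 mm), staying above the 67 mm well plate.

Emit:
jog_arm --moves '[{"x":-0.03,"y":0,"z":0,"rx":0,"ry":0,"rz":0},{"x":-0.04,"y":0.04,"z":0,"rx":0,"ry":0,"rz":0},{"x":-0.04,"y":0.09,"z":0,"rx":0,"ry":0,"rz":0},{"x":-0.04,"y":0.14,"z":0,"rx":0,"ry":0,"rz":0},{"x":-0.035,"y":0.165,"z":0,"rx":0,"ry":0,"rz":0},{"x":-0.02,"y":0.17,"z":0,"rx":0,"ry":0,"rz":0},{"x":-0.01,"y":0.17,"z":0,"rx":0,"ry":0,"rz":0},{"x":-0.004,"y":0.17,"z":0,"rx":0,"ry":0,"rz":0},{"x":-0.002,"y":0.17,"z":0,"rx":0,"ry":0,"rz":0},{"x":-0.002,"y":0.17,"z":0,"rx":0,"ry":0,"rz":0}]'

```text
time: 7.65
eef_pos: [0.6605, -0.0275, 0.0745]
tool_rot: [0.707, 0.03, -0.706, 0.029]
force: [0.3, 0.1, -0.6]
grip_width: -0.002
```

```bash
python3 - <<'E'
from h import *
go(loc(*O['FR']),.0535,-1)
E
```

```text
shift mm [2.  0.5 0.3] rot deg [ 0.03 -0.06  0.05] F [ 0.25  0.13 -0.64] tipz 0.0555
```

Emit:
jog_arm --moves '[{"x":0.0005,"y":0,"z":0,"rx":0,"ry":0,"rz":0},{"x":0.001,"y":0,"z":0,"rx":0,"ry":0,"rz":0},{"x":0.0015,"y":0,"z":0,"rx":0,"ry":0,"rz":0},{"x":0.002,"y":0,"z":0,"rx":0,"ry":0,"rz":0},{"x":0.0025,"y":0,"z":0,"rx":0,"ry":0,"rz":0},{"x":0.003,"y":0,"z":0,"rx":0,"ry":0,"rz":0},{"x":0.003,"y":0,"z":0,"rx":0,"ry":0,"rz":0},{"x":0.003,"y":0,"z":0,"rx":0,"ry":0,"rz":0},{"x":0.003,"y":0,"z":0,"rx":0,"ry":0,"rz":0},{"x":0.003,"y":0,"z":0,"rx":0,"ry":0,"rz":0}]'

```text
time: 8.9
eef_pos: [0.6606, -0.0275, 0.0726]
tool_rot: [0.707, 0.03, -0.706, 0.029]
force: [-5.0, 0.3, 10.5]
grip_width: 0.003
```

Stuck at 0.0536 with about 11 N, so far right is sound. Near right is next, which still needs pressing (tool +z 140 mm).

Emit:
jog_arm --moves '[{"x":-0.02,"y":0,"z":0,"rx":0,"ry":0,"rz":0},{"x":-0.025,"y":0,"z":0.04,"rx":0,"ry":0,"rz":0},{"x":-0.025,"y":0,"z":0.09,"rx":0,"ry":0,"rz":0},{"x":-0.025,"y":0,"z":0.13,"rx":0,"ry":0,"rz":0},{"x":-0.02,"y":0,"z":0.14,"rx":0,"ry":0,"rz":0},{"x":-0.01,"y":0,"z":0.14,"rx":0,"ry":0,"rz":0},{"x":-0.004,"y":0,"z":0.14,"rx":0,"ry":0,"rz":0},{"x":-0.002,"y":0,"z":0.14,"rx":0,"ry":0,"rz":0},{"x":-0.002,"y":0,"z":0.14,"rx":0,"ry":0,"rz":0},{"x":-0.002,"y":0,"z":0.14,"rx":0,"ry":0,"rz":0}]'

```text
time: 10.15
eef_pos: [0.5213, -0.0391, 0.0745]
tool_rot: [0.707, 0.03, -0.706, 0.029]
force: [-0.4, -0.2, -0.2]
grip_width: 0.002
```

```bash
python3 - <<'E'
from h import *
go(loc(*O['NR']),.0535,-1)
E
```

```text
shift mm [2.  0.4 0.6] rot deg [ 0.03 -0.08  0.04] F [-0.44 -0.23 -0.24] tipz 0.0555
```

Emit:
jog_arm --moves '[{"x":0.0005,"y":0,"z":0,"rx":0,"ry":0,"rz":0},{"x":0.001,"y":0,"z":0,"rx":0,"ry":0,"rz":0},{"x":0.0015,"y":0,"z":0,"rx":0,"ry":0,"rz":0},{"x":0.002,"y":0,"z":0,"rx":0,"ry":0,"rz":0},{"x":0.0025,"y":0,"z":0,"rx":0,"ry":0,"rz":0},{"x":0.003,"y":0,"z":0,"rx":0,"ry":0,"rz":0},{"x":0.003,"y":0,"z":0,"rx":0,"ry":0,"rz":0},{"x":0.003,"y":0,"z":0,"rx":0,"ry":0,"rz":0},{"x":0.003,"y":0,"z":0,"rx":0,"ry":0,"rz":0},{"x":0.003,"y":0,"z":0,"rx":0,"ry":0,"rz":0}]'

```text
time: 11.4
eef_pos: [0.5213, -0.0391, 0.0715]
tool_rot: [0.707, 0.03, -0.706, 0.029]
force: [-0.1, -0.5, 0.1]
grip_width: -0.002
```

The near-right corner gives: the tip is 1 mm below nominal with almost no force. I'll follow it to the stop.

Emit:
jog_arm --moves '[{"x":0.0005,"y":0,"z":0,"rx":0,"ry":0,"rz":0},{"x":0.001,"y":0,"z":0,"rx":0,"ry":0,"rz":0},{"x":0.0015,"y":0,"z":0,"rx":0,"ry":0,"rz":0},{"x":0.002,"y":0,"z":0,"rx":0,"ry":0,"rz":0},{"x":0.002,"y":0,"z":0,"rx":0,"ry":0,"rz":0},{"x":0.002,"y":0,"z":0,"rx":0,"ry":0,"rz":0},{"x":0.002,"y":0,"z":0,"rx":0,"ry":0,"rz":0},{"x":0.002,"y":0,"z":0,"rx":0,"ry":0,"rz":0},{"x":0.002,"y":0,"z":0,"rx":0,"ry":0,"rz":0},{"x":0.002,"y":0,"z":0,"rx":0,"ry":0,"rz":0}]'

```text
time: 12.65
eef_pos: [0.5213, -0.0391, 0.0695]
tool_rot: [0.707, 0.03, -0.706, 0.029]
force: [-0.2, -1.0, 1.6]
grip_width: -0.004
```

Emit:
jog_arm --moves '[{"x":0.0005,"y":0,"z":0,"rx":0,"ry":0,"rz":0},{"x":0.001,"y":0,"z":0,"rx":0,"ry":0,"rz":0},{"x":0.0015,"y":0,"z":0,"rx":0,"ry":0,"rz":0},{"x":0.002,"y":0,"z":0,"rx":0,"ry":0,"rz":0},{"x":0.002,"y":0,"z":0,"rx":0,"ry":0,"rz":0},{"x":0.002,"y":0,"z":0,"rx":0,"ry":0,"rz":0},{"x":0.002,"y":0,"z":0,"rx":0,"ry":0,"rz":0},{"x":0.002,"y":0,"z":0,"rx":0,"ry":0,"rz":0},{"x":0.002,"y":0,"z":0,"rx":0,"ry":0,"rz":0},{"x":0.002,"y":0,"z":0,"rx":0,"ry":0,"rz":0}]'

```text
time: 13.9
eef_pos: [0.5214, -0.0391, 0.0684]
tool_rot: [0.707, 0.03, -0.706, 0.029]
force: [-5.6, 0.2, 15.3]
grip_width: -0.003
```

Near right sank about 4.2 mm at about 2 N and then stopped hard, so that is the rocking corner. I'll release it, go over its tab and check.

Emit:
jog_arm --moves '[{"x":-0.005,"y":0,"z":0,"rx":0,"ry":0,"rz":0},{"x":-0.015,"y":0,"z":0,"rx":0,"ry":0,"rz":0},{"x":-0.02,"y":0,"z":0.03,"rx":0,"ry":0,"rz":0},{"x":-0.02,"y":0,"z":0.06,"rx":0,"ry":0,"rz":0},{"x":-0.02,"y":0,"z":0.079,"rx":0,"ry":0,"rz":0},{"x":-0.015,"y":0,"z":0.079,"rx":0,"ry":0,"rz":0},{"x":-0.01,"y":0,"z":0.079,"rx":0,"ry":0,"rz":0},{"x":-0.008,"y":0,"z":0.079,"rx":0,"ry":0,"rz":0},{"x":-0.008,"y":0,"z":0.079,"rx":0,"ry":0,"rz":0},{"x":-0.008,"y":0,"z":0.079,"rx":0,"ry":0,"rz":0}]'

```text
time: 15.15
eef_pos: [0.4428, -0.0457, 0.0763]
tool_rot: [0.707, 0.03, -0.706, 0.029]
force: [-1.0, -0.4, -0.2]
grip_width: 0.0
```

```bash
python3 - <<'E'
from h import *
import cv2
from workcell import eyes
go((.443,-.0456),.038,-1)
f=eyes.grab_frame('side'); c=f['pixels'][150:310,150:360,::-1]
cv2.imwrite('pics/s2.png',cv2.resize(c,None,fx=3.7,fy=3.7,interpolation=cv2.INTER_CUBIC))
E
```

```text
shift mm [19.3 -0.  -0.2] rot deg [ 0.05 -0.09  0.04] F [-1.01 -0.44 -0.21] tipz 0.0573
```

View pics/s2.png

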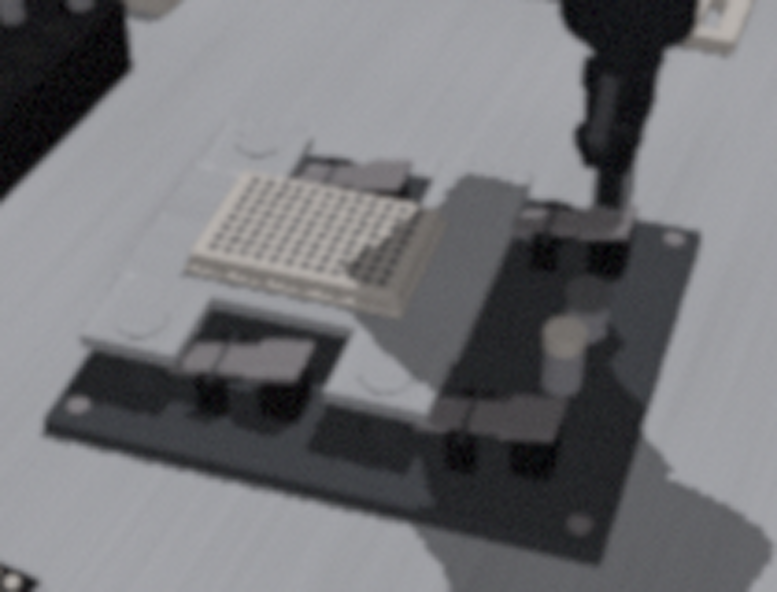

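The fingertips are at (612,200), over the near-right tab; the plate is level and in place. Now I'll press the tab.

Emit:
jog_arm --moves '[{"x":0.005,"y":0,"z":0,"rx":0,"ry":0,"rz":0},{"x":0.007,"y":0,"z":0,"rx":0,"ry":0,"rz":0},{"x":0.009,"y":0,"z":0,"rx":0,"ry":0,"rz":0},{"x":0.011,"y":0,"z":0,"rx":0,"ry":0,"rz":0},{"x":0.013,"y":0,"z":0,"rx":0,"ry":0,"rz":0},{"x":0.0145,"y":0,"z":0,"rx":0,"ry":0,"rz":0},{"x":0.016,"y":0,"z":0,"rx":0,"ry":0,"rz":0},{"x":0.017,"y":0,"z":0,"rx":0,"ry":0,"rz":0},{"x":0.018,"y":0,"z":0,"rx":0,"ry":0,"rz":0},{"x":0.018,"y":0,"z":0,"rx":0,"ry":0,"rz":0}]'

```text
time: 16.45
eef_pos: [0.443, -0.0457, 0.0582]
tool_rot: [0.707, 0.03, -0.706, 0.029]
force: [-0.5, -0.0, -0.3]
grip_width: -0.001
```

Emit:
jog_arm --moves '[{"x":0.0005,"y":0,"z":0,"rx":0,"ry":0,"rz":0},{"x":0.001,"y":0,"z":0,"rx":0,"ry":0,"rz":0},{"x":0.0013,"y":0,"z":0,"rx":0,"ry":0,"rz":0},{"x":0.0016,"y":0,"z":0,"rx":0,"ry":0,"rz":0},{"x":0.002,"y":0,"z":0,"rx":0,"ry":0,"rz":0},{"x":0.002,"y":0,"z":0,"rx":0,"ry":0,"rz":0},{"x":0.002,"y":0,"z":0,"rx":0,"ry":0,"rz":0},{"x":0.002,"y":0,"z":0,"rx":0,"ry":0,"rz":0},{"x":0.002,"y":0,"z":0,"rx":0,"ry":0,"rz":0},{"x":0.002,"y":0,"z":0,"rx":0,"ry":0,"rz":0}]'

```text
time: 17.7
eef_pos: [0.4431, -0.0457, 0.0568]
tool_rot: [0.707, 0.03, -0.706, 0.029]
force: [-4.1, 0.7, 13.2]
grip_width: -0.003
```

Hard stop at tip z≈0.038 with 13 N: flat. I'll lift clear and check.

Emit:
jog_arm --moves '[{"x":-0.005,"y":0,"z":0,"rx":0,"ry":0,"rz":0},{"x":-0.03,"y":0,"z":0,"rx":0,"ry":0,"rz":0},{"x":-0.07,"y":0,"z":0,"rx":0,"ry":0,"rz":0},{"x":-0.11,"y":0.03,"z":0,"rx":0,"ry":0,"rz":0},{"x":-0.14,"y":0.07,"z":0,"rx":0,"ry":0,"rz":0},{"x":-0.15,"y":0.12,"z":0,"rx":0,"ry":0,"rz":0},{"x":-0.15,"y":0.17,"z":0,"rx":0,"ry":0,"rz":0},{"x":-0.15,"y":0.21,"z":0,"rx":0,"ry":0,"rz":0},{"x":-0.15,"y":0.22,"z":0,"rx":0,"ry":0,"rz":0},{"x":-0.15,"y":0.22,"z":0,"rx":0,"ry":0,"rz":0}]'

```text
time: 18.95
eef_pos: [0.4609, -0.2649, 0.2065]
tool_rot: [0.707, 0.029, -0.706, 0.029]
force: [-0.2, 1.0, 0.0]
grip_width: -0.001
```

```bash
python3 - <<'E'
from h import *
import cv2
from workcell import eyes,sensors
o=sensors.get_obs(); print(o['eef_pos'],o['force'])
f=eyes.grab_frame('side'); c=f['pixels'][150:310,150:360,::-1]
cv2.imwrite('pics/s3.png',cv2.resize(c,None,fx=3.7,fy=3.7,interpolation=cv2.INTER_CUBIC))
f=eyes.grab_frame('top'); c=f['pixels'][135:275,195:325,::-1]
cv2.imwrite('pics/c3.png',cv2.resize(cv2.convertScaleAbs(c,alpha=1.2,beta=10),None,fx=4.28,fy=4.28,interpolation=cv2.INTER_CUBIC))
for k,(u,v) in {'NL':(146,466),'FL':(129,243),'FR':(400,219),'NR':(419,441)}.items():
    z=[at_depth(f,195+(u+du)/4.28,135+(v+dv)/4.28)[2] for du in (-12,-6,0,6,12) for dv in (-8,-4,0,4,8)]
    print(k,np.median(z).round(4))
E
```

```text
[ 0.46093311 -0.26486943  0.20648036] [-0.178076    0.98229051  0.03491707]
NL 0.0437
FL 0.0462
FR 0.0463
NR 0.0358
```

View pics/s3.png

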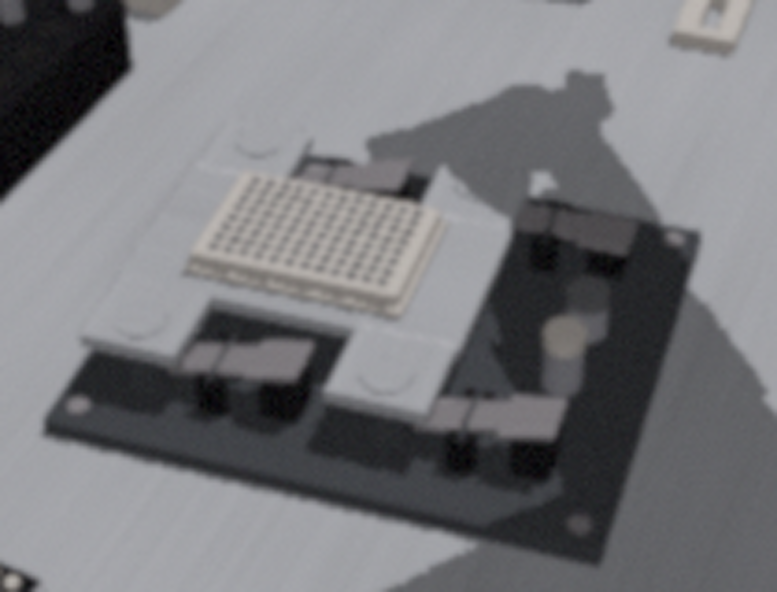

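View pics/c3.png

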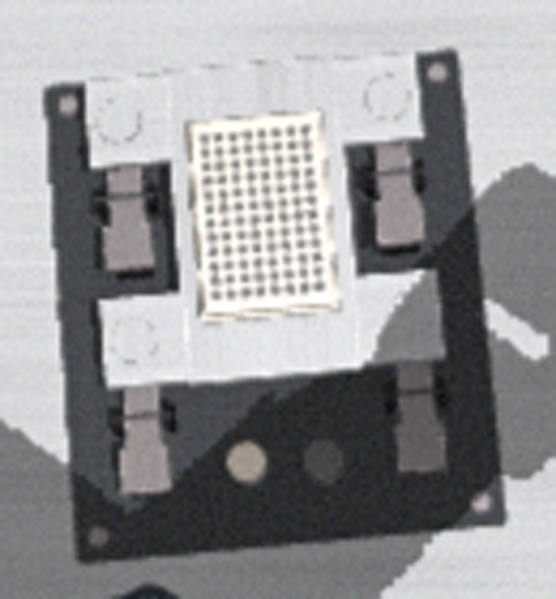

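The side view shows the near-right tab level at (580,230), with the other three still standing. In the top crop the discs and vials are where they were. Handing in.

```bash
python3 -c "
from workcell import close_job
print(close_job())"
```

```text
the job is handed in; nothing more can be done
None
```

The near right corner was the rocking one. I pressed its shim tab flat, let go and handed the job in at about 19 s.

- **Corner presses, in the order asked:**
  - Near left, far left and far right held at their nominal height, at about 21 N, 7 N and 11 N. The first press was harder than the 5 N suggested.
  - Near right sank about 4.2 mm at about 2 N, then stopped hard.
- **Tab:** it stopped hard at a fingertip height of 38 mm, with about 13 N.
- **Last checks:**
  - The camera puts the near right tab at about 36 mm and the others at about 44 to 46 mm, so they still stand. These read 1 to 3 mm below nominal, roughly the 2 mm calibration error.
  - By eye, the plate and vials are where they were. I did not re-check the other items around the deck.
  - The gripper is clear of everything.
- **Not checked or disagreeing:**
  - I did not press near right again afterwards to confirm the rocking is gone.
  - One force reading partway through pressing the tab showed about 0 N where I expected about 4 N. The hard stop and the pictures still show the tab flat.

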